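# Shut down the glue-pot warmer

### The job

The gluing is done: first push the warmer's red-tipped switch lever all the way over, away from the robot, to off. Then lift the blue lidded glue pot off the warmer and, keeping it upright, set it down (not drop it) standing wholly on the round cork mat, and let go. Leave the tool jar, the red swatch box and the thread spool where they are.

Things in the scene. Friction and masses are not known exactly. Their poses are not given: they have to be found in the camera images.
- warmer: Grey electric warmer fixed to the bench, 150 (x) by about 250 (y) mm. Origin: on the bench, at the underside's centre. Its +y part is a hotplate block, 55 mm high, y -25 to +115 mm; its -y part is a lower deck, 30 mm high, y -135 to -25 mm, that carries the switch. Its -x side faces the robot, give or take its yaw.
- warmer_plate (a point): Centre of the top of the warmer's dark round hotplate (124 mm across), 59 mm above the bench, at (0, 45, 59) mm in the warmer's frame. Axes as the warmer's.
- switch (a joint): Switch lever on a black block (70 x 50 mm, 25 mm high) on the deck: rad, 0 = on (leans 0.5 rad to the warmer's -x, towards the robot), 1.0 = off (leans 0.5 rad to the warmer's +x, its end stop). Starts near 0, stays where it is left, needs about 1 N at the tip. Hinge axis along the warmer's y through (0, -85, 52) mm of the warmer's frame, 60 mm from the ball's centre.
- switch_tip (a point): Centre of the red ball, 26 mm across, at the end of the switch lever; it moves with the lever, 105 mm above the bench at both ends and 112 mm in mid-swing.
- pot: Blue glue pot with a closed black lid fixed on and a rigid arch handle, 0.4 to 0.85 kg. Origin: centre of its underside. Foot 84 mm across, body 90 mm, lid 94 mm across with its top at 97 mm; handle top at 162 mm. z up; the arch stands in the pot's y-z plane. Starts standing on the hotplate.
- pot_grip (a point): Centre of the wooden bar at the top of the arch handle, 155 mm above the pot's underside. The bar is 14 mm thick (x), 14 mm high (z) and 56 mm long (pot's y): pinch it from above with the fingers closing along the pot's x. Clear space of 51 mm between the bar and the lid.
- mat: Round cork mat, 125 mm across, 8 mm thick, fixed to the bench. Origin: centre of its underside, on the bench.
- mat_top (a point): Centre of the cork mat's top face, 8 mm above the bench.
- tool_jar: Bystander: terracotta-coloured jar, 72 mm across, 100 mm high, with tool handles standing up to 160 mm. Origin: centre of its underside.
- swatch_box: Bystander: red lidded box, 94 x 74 mm, 57 mm high. Origin: centre of its underside.
- spool: Bystander: wooden spool with green thread, standing, 64 mm across, 70 mm high. Origin: centre of its underside.
Not all that is in view belongs to the job. What is shaped like the pot but purple or yellow is not meant. Of the things shaped like the mat, the cork one is meant.

How it is judged (in metres and radians):
On the way, in this order (a step that is already met when the one before it is completed fails the run):
1. the switch lever is over to off (past 0.85 rad) while the pot still stands on the hotplate (value of joint switch above 0.85 rad and z of pot in the frame of warmer_plate below 0.006 m and horizontal distance between pot and warmer_plate below 0.04 m), for 0.1 s.
2. the pot is lifted clear of the hotplate, at least 15 mm up, held by the fingers (contact force between the fingers and pot above 0.3 N and z of pot in the frame of warmer_plate above 0.015 m), for 0.1 s.
3. the pot is lowered over the mat, its foot less than 10 mm above the mat, still held by the fingers (not dropped) (contact force between the fingers and pot above 0.3 N and horizontal distance between pot and mat_top below 0.024 m and z of pot in the frame of mat_top below 0.01 m), for 0.1 s.
At the end, for the whole second after the job is handed in: The switch lever is off (past 0.85 rad); the pot stands upright (within 0.06 rad) and at rest on the cork mat, its foot wholly on it (centres within 24 mm, underside within 4 mm of the mat's top); jar, box and spool are within 20 mm of where they started (value of joint switch above 0.85 rad and horizontal distance between pot and mat_top below 0.024 m and z of pot in the frame of mat_top between -0.004 and 0.004 m and angle between pot's own z axis and vertical below 0.06 rad and linear speed of pot below 0.02 m/s and distance of each of tool_jar, swatch_box, spool from where it was at the start of the episode below 0.02 m); the robot touches nothing.
It fails at once if the pot is tipped by more than 0.5 rad (angle between pot's own z axis and vertical above 0.5 rad).
It fails at once if the tool jar is shifted by more than 20 mm (distance of tool_jar from where it was at the start of the episode above 0.02 m).
It fails at once if the swatch box is shifted by more than 20 mm (distance of swatch_box from where it was at the start of the episode above 0.02 m).
It fails at once if the spool is shifted by more than 20 mm (distance of spool from where it was at the start of the episode above 0.02 m).
It also fails if it takes over 54 s, if anything falls off the work surface, if the arm or the gripper's body presses on something with over 40 N, if the wrist force passes 120 N, or if a joint passes its speed limit or range.

### The arm

A 6-joint arm with a two-finger parallel gripper is mounted at the origin on the work surface. World frame = base frame: x ahead of the robot, y to its left, z up, the work surface at z = 0. Lengths are in mm, angles in rad, forces in N, time in s.
With the tool pointing down it reaches from about 325 to 775 mm from the base axis. Payload 5.5 kg.
Tool frame: the origin (TCP) lies on the centre line of the jaws, within the pads' length; the fingertips stand 17 mm ahead of it and the grasp point (between the pads) lies 2 mm behind it; z points along the fingers, y is the direction in which the jaws open and shut (so a half turn about z gives the same grasp; the last joint's range is limited). The gripper opens to 88 mm and grips with 3 to 60 N. Pads are 20 mm wide; open, the fingers measure 115 mm over their backs; the gripper's body (75 mm by 178 mm) begins 61 mm behind the grasp point.
Start: joints at [-1.219, 0.091, 1.231, -0, 1.82, -0.057], TCP at [238.506, -550.574, 239.631] pointing down, gripper open.
Joint ranges: [-2.87, 2.87], [-0.86, 2.18], [0.17, 2.46], [-1.51, 4.65], [0.06, 2.69], [-2.65, 2.65]. Speed limits (rad/s): [2.57, 2.57, 3.01, 3.14, 3.14, 3.14].

### API

Orientations are given as a 3x3 rotation matrix whose columns are the frame's x, y, z axes.
In Python, from bench import manip, eyes gives the robot as it stands.
- The arm moves only by the tool arm_command, never from a script. Its argument "commands" is a list of rows, each an object with "rot": the turn, a rotation vector about the tool's x, y, z in rad, a list of three; "translation": the shift along the tool's x, y, z in m, a list of three; "grip": the closure, from -1 (fully open) to 1 (shut), so that 0 is half open. In form: [{"rot": [rx, ry, rz], "translation": [x, y, z], "grip": grip}, ...]. A call has exactly 10 rows; each row is the pose to reach, as a shift and turn from the pose measured when the call began, along the tool's axes at that moment; what a row does not reach only later rows make up. A row lasts 1/8 s, in which the tool goes at most 62.5 mm and 10.7 degrees, less where a joint would pass 70% of its speed; a pose out of reach is approached as far as the arm can. A call with a gripper value outside its range is refused whole. The fingers move at their own pace and stop on an object; "squeeze" is the grip in N (left out, the last holds). Time passes only in rows, so rows that repeat a pose let the fingers close, or fill a call up. It gives the time, the measured TCP pose, the force and the opening at its end, in the units of the state.
- manip.observe(): the state, without advancing time (a new reading comes with each control period).
- eyes.get_image(name): name is "scene" or "top"; returns (picture, depth): 420x560x3 uint8, blue, green, red; 420x560 float32, mm along the optical axis (not along the pixel's ray), 0 where there is no reading.
- eyes.calibration(name): a dict with "camera_matrix" (3x3 intrinsics, pixels), "world_to_cam" (4x4, takes a point from world to camera coordinates). Camera axes: x right, y up, looking along -z (the intrinsics and any distortion apply to the point x, -y, -z); pixel columns grow to the right and rows downward; lengths in mm; the calibration is good to about 2 mm. A picture is of the moment at which its call begins. calibration takes no time and is no camera call.
- manip.job_done(): hands the job in, once; it reports no verdict.
The state is a dict: "time_s": time; "qpos": joint angles; "qd": joint speeds; "effort": joint torques, N m; "tool_pos": TCP position; "tool_rot": TCP orientation; "wrist_force": force on the tool from outside, world axes, zero at the start; "torque": the same for the moment, N m; "finger_gap": finger opening in mm.
Only numpy, scipy, OpenCV 4.12 (cv2) and the standard library are available. Lean on these libraries where they do the work, as an engineer would, in place of code of your own. Each camera call takes 0.05 s, during which the arm holds its last target.

## Working session

There is one attempt and no reset: what is moved stays moved. The work goes in short steps, Python scripts to look and compute and a tool call to move; the robot and the scene stay as the last step left them, time stands still between calls to the robot, and variables do not carry over. Pictures are saved under pics/ and viewed, and the job is handed in when it is done.

Besides the shell and the picture viewer there is one more tool, called after "Call:" as a command line: name --argument value ..., lists and objects as JSON in quotes. arm_command: Moves the arm, as the interface text tells. Its arguments: {"type":"object","properties":{"commands":{"type":"array","items":{"type":"object","properties":{"rot":{"type":"array","items":{"type":"number"}},"translation":{"type":"array","items":{"type":"number"}},"grip":{"type":"number"}}}},"squeeze":{"type":"number"}},"required":["commands"]}

```bash
mkdir -p pics
cat > h.py <<'E'
import numpy as np, cv2
from bench import manip, eyes
def shot(n,tag):
    im,d=eyes.get_image(n); cv2.imwrite(f'pics/{tag}.png',im); np.save(f'pics/{tag}.npy',d); return im,d
def px(n,u,v,depth):
    c=eyes.calibration(n);K=np.array(c['camera_matrix']);T=np.linalg.inv(np.array(c['world_to_cam']))
    x=(u-K[0,2])/K[0,0]*depth;y=(v-K[1,2])/K[1,1]*depth
    return (T@np.array([x,-y,-depth,1]))[:3]
def pz(n,u,v,z):
    a=px(n,u,v,100.);b=px(n,u,v,1000.);return a+(b-a)*(z-a[2])/(b[2]-a[2])
def cloud(n,d):
    c=eyes.calibration(n);K=np.array(c['camera_matrix']);T=np.linalg.inv(np.array(c['world_to_cam']))
    v,u=np.mgrid[:d.shape[0],:d.shape[1]]
    P=np.stack([(u-K[0,2])/K[0,0]*d,-(v-K[1,2])/K[1,1]*d,-d,np.ones_like(d)],-1)
    return (P@T.T)[...,:3]
E
python3 - <<'E'
from h import *
for n in('scene','top'):
    shot(n,n+'0'); c=eyes.calibration(n); print(c)
print(manip.observe())
E
```

```text
{'camera_matrix': array([[423.95731378,   0.        , 284.38122446],
       [  0.        , 423.95731378, 204.66499113],
       [  0.        ,   0.        ,   1.        ]]), 'world_to_cam': array([[-1.77484533e-01,  9.84034407e-01,  1.32486028e-02,
         1.18601114e+02],
       [-7.76878952e-01, -1.48359760e-01,  6.11921953e-01,
         3.36227847e+02],
       [ 6.04117816e-01,  9.83141212e-02,  7.90807182e-01,
        -1.83039365e+03],
       [ 0.00000000e+00,  0.00000000e+00,  0.00000000e+00,
         1.00000000e+00]])}
{'camera_matrix': array([[517.72157808,   0.        , 276.51705934],
       [  0.        , 517.72157808, 208.10834733],
       [  0.        ,   0.        ,   1.        ]]), 'world_to_cam': array([[ 4.09924620e-03, -9.99899591e-01, -1.35648456e-02,
         8.49547653e+00],
       [ 9.93589901e-01,  2.54017775e-03,  1.13016174e-01,
        -5.67521155e+02],
       [-1.12970369e-01, -1.39411747e-02,  9.93500548e-01,
        -1.77413284e+03],
       [ 0.00000000e+00,  0.00000000e+00,  0.00000000e+00,
         1.00000000e+00]])}
{'time_s': 0.1, 'qpos': array([-1.21872064e+00,  9.17952690e-02,  1.23173170e+00,  1.40409626e-05,
        1.81978076e+00, -5.67017778e-02]), 'qd': array([ 0.00018678, -0.00107985,  0.00109184, -0.00253677,  0.00011778,
       -0.00157849]), 'effort': array([ 3.57410812e-03, -4.47855914e+01, -4.07572031e+01,  7.01200264e-02,
        2.84064113e-02, -1.19624628e-04]), 'tool_pos': array([ 238.41807172, -550.3564817 ,  238.63197764]), 'tool_rot': array([[ 9.17606113e-01,  3.97490486e-01, -5.78662562e-04],
       [ 3.97490892e-01, -9.17604699e-01,  1.61455636e-03],
       [ 1.10787306e-04, -1.71153988e-03, -9.99998529e-01]]), 'wrist_force': array([-0.31776154, -0.05561764,  0.34418754]), 'torque': array([-0.01591305, -0.0418757 , -0.00513582]), 'finger_gap': 87.74411586203583}
```

View pics/scene0.png

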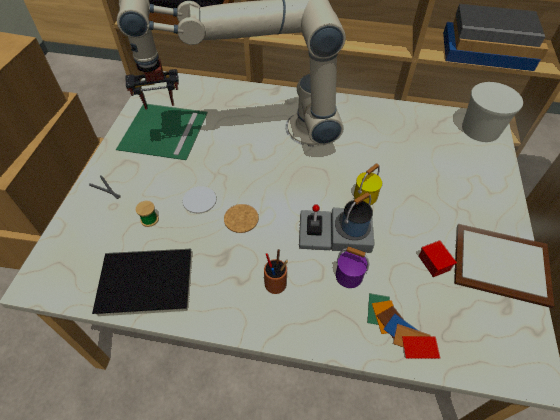

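View pics/top0.png

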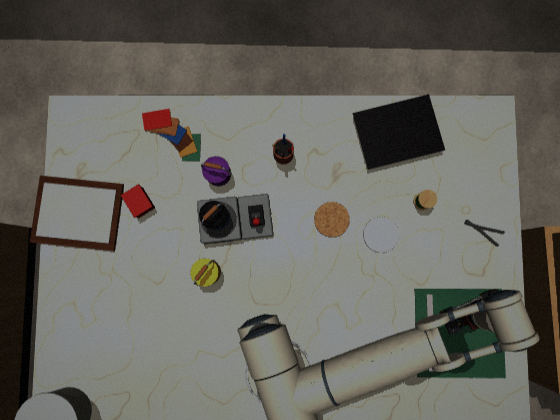

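Scene: the blue pot stands on the warmer (about 357,218), with yellow at (368,188) and purple at (350,268). In the top view the pot is at (215,217), the switch tip near (256,215) and the cork mat at (332,219). I'll enlarge the top view.

Run:
```python
from h import *
im=cv2.imread('pics/top0.png')
a=im[150:300,180:300];b=im[180:260,290:410]
cv2.imwrite('pics/c1.png',cv2.resize(a,None,fx=4.8,fy=4,interpolation=cv2.INTER_CUBIC) if 0 else cv2.resize(a,None,fx=4,fy=4,interpolation=cv2.INTER_CUBIC))
s=cv2.imread('pics/scene0.png')[150:300,280:400]
cv2.imwrite('pics/c2.png',cv2.resize(s,None,fx=4,fy=4,interpolation=cv2.INTER_CUBIC))
d=np.load('pics/top0.npy');P=cloud('top',d)
hsv=cv2.cvtColor(im,cv2.COLOR_BGR2HSV)
# mat
m=cv2.inRange(hsv,(5,80,80),(20,255,255));m[:,:300]=0;m[:,360:]=0;m[:180]=0;m[260:]=0
n,l,st,ce=cv2.connectedComponentsWithStats(m);i=1+np.argmax(st[1:,4]);print('mat',st[i],ce[i],pz('top',*ce[i],8))
# heights around
sub=P[150:300,180:300]
z=sub[...,2]
for lo,hi in((20,40),(48,57),(57,63),(85,120),(120,190)):
    k=(z>lo)&(z<hi);print(lo,hi,k.sum())
# warmer deck+block box
wm=(P[...,2]>22)&(P[...,2]<70);wm[:185]=0;wm[250:]=0;wm[:,:190]=0;wm[:,285:]=0
n,l,st,ce=cv2.connectedComponentsWithStats(wm.astype(np.uint8))
i=1+np.argmax(st[1:,4]);print(st[i])
dk=(P[...,2]>25)&(P[...,2]<35)&(l==i)
bl=(P[...,2]>51)&(P[...,2]<57)&(l==i)
pl=(P[...,2]>57)&(P[...,2]<63)&(l==i)
for q,nm in((dk,'deck'),(bl,'block'),(pl,'plate')):
    Q=P[q];print(nm,len(Q),Q.min(0),Q.max(0),cv2.minAreaRect(Q[:,:2].astype(np.float32)))
b=(P[...,2]>130)&(P[...,2]-59<180)&(np.hypot(P[...,0]-570,P[...,1]-120)<120);
n,l,st,ce=cv2.connectedComponentsWithStats(b.astype(np.uint8))
for i in range(1,n):
    if st[i,4]>15:
        Q=P[l==i];top=Q[Q[:,2]>Q[:,2].max()-12];print(st[i],ce[i],Q[:,2].max(),Q.mean(0));print('bar',len(top),top.mean(0),cv2.minAreaRect(top[:,:2].astype(np.float32)))
```

```text
mat [314 202  36  35 974] [331.43634497 219.10164271] [ 531.76570307 -182.90840024    8.        ]
20 40 1111
48 57 695
57 63 447
85 120 1187
120 190 782
[ 197  194   76   50 2303]
deck 747 [445.25294927  25.67197507  25.00896308] [618.02115668 241.11439827  34.99995125] ((532.4340209960938, 140.8216552734375), (150.68954467773438, 219.58621215820312), 6.710556983947754)
block 536 [447.31672403  56.20916458  51.0566676 ] [603.54312966 285.37730225  56.99684847] ((529.0335693359375, 168.28475952148438), (149.8549346923828, 224.07958984375), 6.769326210021973)
plate 425 [443.64089245  56.17914233  57.01902349] [599.32845645 284.00202436  62.95951454] ((528.44482421875, 168.63670349121094), (147.53793334960938, 221.54380798339844), 7.667393207550049)
[205 201  23  28 461] [216.39479393 213.30368764] 228.41886427101667 [535.21809497 203.01386845 162.6961079 ]
bar 54 [535.79194222 211.78011899 221.38037066] ((538.2222900390625, 211.18138122558594), (14.031106948852539, 52.83388137817383), 45.51214599609375)
```

View pics/c1.png

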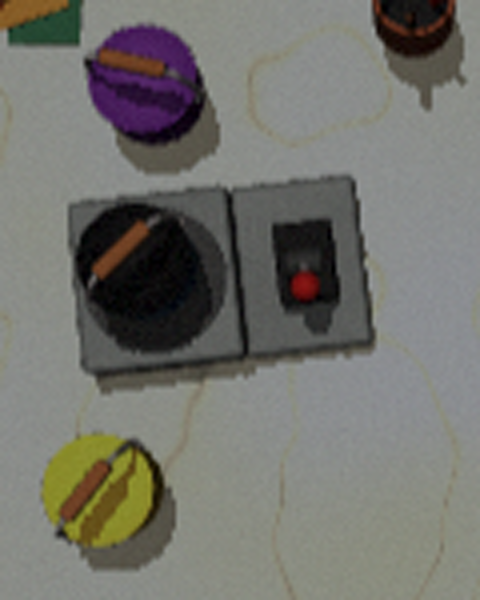

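View pics/c2.png

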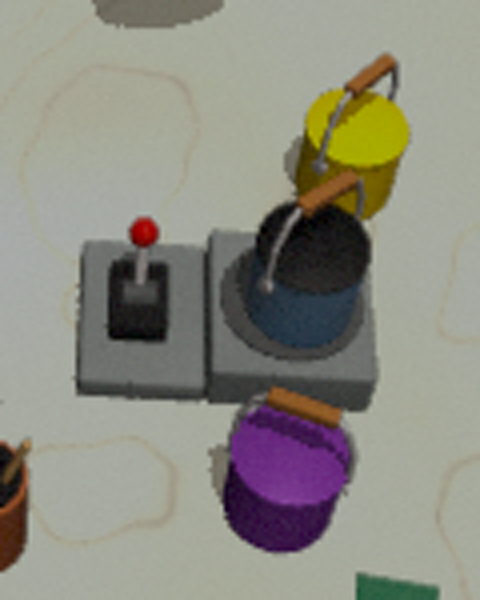

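Run:
```python
from h import *
def T(x,y):return (180+(x+.5)/4-.5,150+(y+.5)/4-.5)
def S(x,y):return (280+(x+.5)/4-.5,150+(y+.5)/4-.5)
print('ball',pz('top',*T(305,285),105),pz('scene',*S(144,232),105))
print('bar',pz('top',*T(122,250),217),pz('scene',*S(329,192),216))
for e in((97,276),(147,227)):print('end',pz('top',*T(*e),217))
for e in((303,207),(356,178)):print('end s',pz('scene',*S(*e),217))
# lid centre scene, lid z=156
print('lid',pz('scene',*S(313,250),156))
for e in((68,205),(352,178),(373,340),(85,372)):print('warmer',pz('top',*T(*e),55 if e[0]<200 else 30))
print('yellow bar', pz('top',*T(85,483),158),'purple',pz('top',*T(131,64),158))
im=cv2.imread('pics/scene0.png');hsv=cv2.cvtColor(im,cv2.COLOR_BGR2HSV)
m=cv2.inRange(hsv,(5,80,80),(22,255,255));m[:,:215]=0;m[:,265:]=0;m[:200]=0;m[235:]=0
n,l,st,ce=cv2.connectedComponentsWithStats(m);i=1+np.argmax(st[1:,4]);print('mat',st[i],ce[i],pz('scene',*ce[i],8))
print('spool',pz('top',426,201,60),'jar',pz('top',284,150,100))
```

```text
ball [516.12322522  78.14005346 105.        ] [513.50015116  77.73515728 105.        ]
bar [533.28461865 215.73703606 217.        ] [533.31818471 217.21499364 216.        ]
end [512.78435095 234.94608219 217.        ]
end [551.46842274 196.43848988 217.        ]
end s [552.79204326 198.38784561 217.        ]
end s [516.10893377 236.93883318 217.        ]
lid [545.39123298 214.69962889 156.        ]
warmer [589.36546381 286.42738776  55.        ]
warmer [616.99107088  41.78855869  30.        ]
warmer [475.01229153  22.68869856  30.        ]
warmer [445.23454661 268.72503647  55.        ]
yellow bar [351.58866376 250.40807376 158.        ] purple [692.92452665 219.6471747  158.        ]
mat [224 204  35  29 781] [240.69014085 218.05505762] [ 535.77392617 -183.01569952    8.        ]
spool [ 590.15863371 -502.21609843   60.        ] jar [758.6928874  -15.19485902 100.        ]
```

```bash
cat >> h.py <<'E'
def go(x,y,z,yaw):
    o=manip.observe();R=o['tool_rot'];y_=np.radians(yaw)
    ty=np.array([np.cos(y_),np.sin(y_),0]);tz=np.array([0,0,-1.]);G=np.stack([np.cross(ty,tz),ty,tz],1)
    from scipy.spatial.transform import Rotation as Ro
    t=R.T@(np.array([x,y,z])-o['tool_pos'])/1000
    r=Ro.from_matrix(R.T@G).as_rotvec()
    print('t',t.round(4),'rot',r.round(4),'now',o['time_s'],o['tool_pos'].round(1),'F',o['wrist_force'].round(1),'gap',o['finger_gap'],'q',o['qpos'].round(2))
E
python3 -c "
from h import *
go(445,70,240,6.8)"
```

```text
t [ 0.4361 -0.4871 -0.0005] rot [-1.4000e-03 -1.2000e-03 -1.2807e+00] now 0.1 [ 238.4 -550.4  238.6] F [-0.3 -0.1  0.3] gap 87.74411586203583 q [-1.22  0.09  1.23  0.    1.82 -0.06]
```

Call:
arm_command --commands '[{"rot": [0,0,-0.13],"translation": [0.0436,-0.0487,0],"grip": 1},{"rot": [0,0,-0.26],"translation": [0.0872,-0.0974,0],"grip": 1},{"rot": [0,0,-0.38],"translation": [0.1308,-0.1461,0],"grip": 1},{"rot": [0,0,-0.51],"translation": [0.1744,-0.1948,0],"grip": 1},{"rot": [0,0,-0.64],"translation": [0.218,-0.2435,0],"grip": 1},{"rot": [0,0,-0.77],"translation": [0.2616,-0.2922,0],"grip": 1},{"rot": [0,0,-0.9],"translation": [0.3052,-0.3409,0],"grip": 1},{"rot": [0,0,-1.02],"translation": [0.3488,-0.3896,0],"grip": 1},{"rot": [0,0,-1.15],"translation": [0.3924,-0.4383,0],"grip": 1},{"rot": [0,0,-1.28],"translation": [0.4361,-0.4871,0],"grip": 1}]'

```text
time_s: 1.35
tool_pos: [435.9, 44.6, 239.3]
tool_rot: [[-0.122, 0.993, -0.0], [0.993, 0.122, 0.001], [0.001, -0.0, -1.0]]
wrist_force: [1.0, -0.3, 0.5]
finger_gap: 0.4
```

```bash
python3 -c "
from h import *
go(445,70,106,6.8)"
```

```text
t [0.0239 0.0122 0.1333] rot [-0.0002 -0.0015  0.0037] now 1.35 [435.9  44.6 239.3] F [ 1.  -0.3  0.5] gap 0.4439948191370516 q [ 0.02 -0.35  1.63  0.    1.86 -0.1 ]
```

Call:
arm_command --commands '[{"rot": [0,0,0],"translation": [0.024,0.01,0.0],"grip": 1},{"rot": [0,0,0],"translation": [0.024,0.01,0.03],"grip": 1},{"rot": [0,0,0],"translation": [0.024,0.01,0.055],"grip": 1},{"rot": [0,0,0],"translation": [0.024,0.01,0.08],"grip": 1},{"rot": [0,0,0],"translation": [0.024,0.01,0.105],"grip": 1},{"rot": [0,0,0],"translation": [0.024,0.01,0.125],"grip": 1},{"rot": [0,0,0],"translation": [0.024,0.012,0.133],"grip": 1},{"rot": [0,0,0],"translation": [0.024,0.012,0.133],"grip": 1},{"rot": [0,0,0],"translation": [0.024,0.012,0.133],"grip": 1},{"rot": [0,0,0],"translation": [0.024,0.012,0.133],"grip": 1}]'

```text
time_s: 2.6
tool_pos: [445.3, 70.1, 107.3]
tool_rot: [[-0.122, 0.993, 0.001], [0.993, 0.122, 0.002], [0.001, 0.001, -1.0]]
wrist_force: [-0.1, 0.4, 0.3]
finger_gap: 0.3
```

Run:
```python
from h import *
go(541,81.5,106,6.8)
im,d=shot('scene','s1');cv2.imwrite('pics/s1c.png',cv2.resize(im[140:290,270:410],None,fx=4,fy=4))
im,d=shot('top','t1');cv2.imwrite('pics/t1c.png',cv2.resize(im[150:300,180:300],None,fx=4,fy=4))
```

```text
t [-0.0003  0.0964  0.0015] rot [ 0.0015 -0.0014  0.0037] now 2.6 [445.3  70.1 107.3] F [-0.1  0.4  0.3] gap 0.328563318799668 q [ 0.08 -0.31  1.84  0.    1.61 -0.04]
```

View pics/s1c.png

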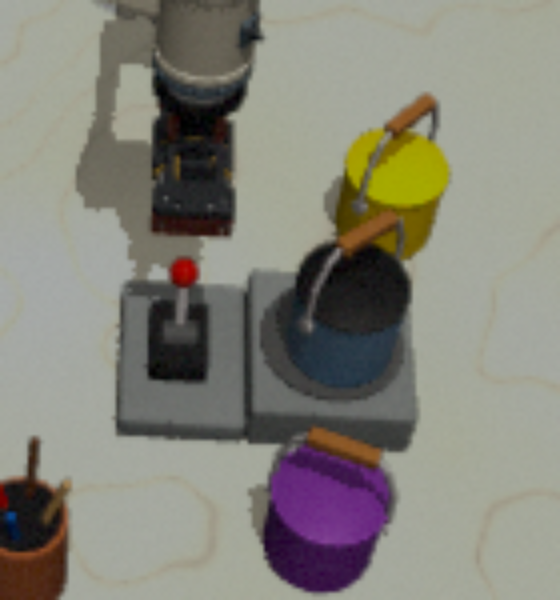

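View pics/t1c.png

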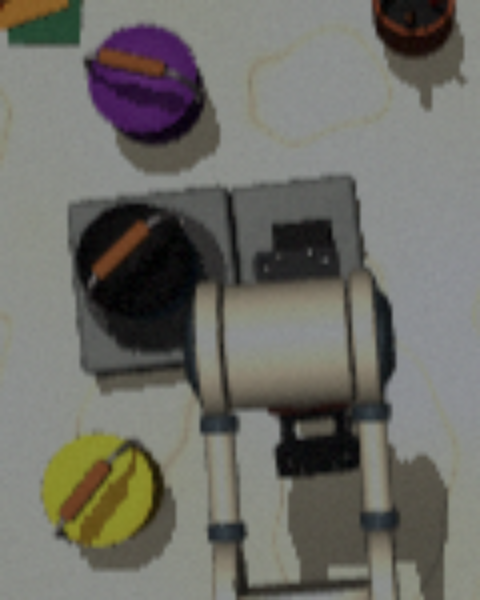

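The tool is lined up on the robot side of the red ball (scene crop 183,272) and clear of the pot. Next I push.

Call:
arm_command --commands '[{"rot": [0,0,0],"translation": [0,0.02,0.001],"grip": 1},{"rot": [0,0,0],"translation": [0,0.035,0.001],"grip": 1},{"rot": [0,0,0],"translation": [0,0.044,0.001],"grip": 1},{"rot": [0,0,0],"translation": [0,0.052,0.001],"grip": 1},{"rot": [0,0,0],"translation": [0,0.06,0.001],"grip": 1},{"rot": [0,0,0],"translation": [0,0.068,0.001],"grip": 1},{"rot": [0,0,0],"translation": [0,0.076,0.001],"grip": 1},{"rot": [0,0,0],"translation": [0,0.084,0.001],"grip": 1},{"rot": [0,0,0],"translation": [0,0.09,0.001],"grip": 1},{"rot": [0,0,0],"translation": [0,0.093,0.001],"grip": 1}]'

```text
time_s: 3.95
tool_pos: [537.6, 81.4, 105.6]
tool_rot: [[-0.122, 0.993, -0.0], [0.993, 0.122, 0.001], [0.001, 0.0, -1.0]]
wrist_force: [-1.6, 0.0, -0.4]
finger_gap: 0.6
```

Run:
```python
from h import *
go(545,81.5,106,6.8)
im,d=shot('scene','s2');cv2.imwrite('pics/s2c.png',cv2.resize(im[140:290,270:410],None,fx=4,fy=4))
```

```text
t [-0.0008  0.0074 -0.0004] rot [ 0.0001 -0.0014  0.0036] now 3.95 [537.6  81.4 105.6] F [-1.6  0.  -0.4] gap 0.610872226345686 q [ 0.09 -0.05  1.61  0.    1.58 -0.04]
```

View pics/s2c.png

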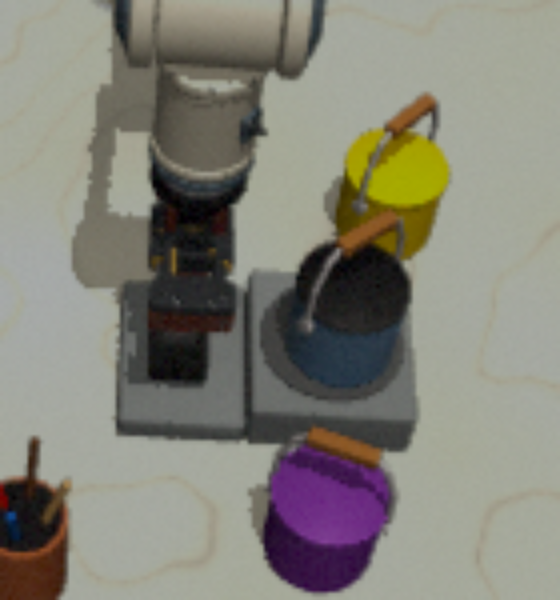

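The force (-1.6 N) shows contact, but the end stop isn't reached and the ball is hidden by the gripper. I'll push a few mm more.

Call:
arm_command --commands '[{"rot": [0,0,0],"translation": [0,0.001,0],"grip": 1},{"rot": [0,0,0],"translation": [0,0.002,0],"grip": 1},{"rot": [0,0,0],"translation": [0,0.003,0],"grip": 1},{"rot": [0,0,0],"translation": [0,0.004,0],"grip": 1},{"rot": [0,0,0],"translation": [0,0.005,0],"grip": 1},{"rot": [0,0,0],"translation": [0,0.005,0],"grip": 1},{"rot": [0,0,0],"translation": [0,0.005,0],"grip": 1},{"rot": [0,0,0],"translation": [0,0.005,0],"grip": 1},{"rot": [0,0,0],"translation": [0,0.005,0],"grip": 1},{"rot": [0,0,0],"translation": [0,0.005,0],"grip": 1}]'

```text
time_s: 5.25
tool_pos: [542.8, 82.0, 105.8]
tool_rot: [[-0.122, 0.993, 0.001], [0.993, 0.122, 0.001], [0.001, 0.001, -1.0]]
wrist_force: [-0.0, 0.5, -0.4]
finger_gap: 0.7
```

Call:
arm_command --commands '[{"rot": [0,0,0],"translation": [0,0.001,0],"grip": 1},{"rot": [0,0,0],"translation": [0,0.002,0],"grip": 1},{"rot": [0,0,0],"translation": [0,0.003,0],"grip": 1},{"rot": [0,0,0],"translation": [0,0.004,0],"grip": 1},{"rot": [0,0,0],"translation": [0,0.004,0],"grip": 1},{"rot": [0,0,0],"translation": [0,0.004,0],"grip": 1},{"rot": [0,0,0],"translation": [0,0.004,0],"grip": 1},{"rot": [0,0,0],"translation": [0,0.004,0],"grip": 1},{"rot": [0,0,0],"translation": [0,0.004,0],"grip": 1},{"rot": [0,0,0],"translation": [0,0.004,0],"grip": 1}]'

```text
time_s: 6.5
tool_pos: [545.6, 82.4, 105.5]
tool_rot: [[-0.122, 0.993, -0.003], [0.993, 0.122, 0.001], [0.001, -0.003, -1.0]]
wrist_force: [-7.3, -1.2, 1.2]
finger_gap: 0.6
```

At the stop: -7.3 N, and the tool is 1 mm short of its target. I'll back off and rise.

Call:
arm_command --commands '[{"rot": [0,0,0],"translation": [0,-0.02,0],"grip": 1},{"rot": [0,0,0],"translation": [0,-0.04,0],"grip": 1},{"rot": [0,0,0],"translation": [0,-0.06,-0.03],"grip": 1},{"rot": [0,0,0],"translation": [0,-0.09,-0.06],"grip": 0.5},{"rot": [0,0,0],"translation": [0,-0.12,-0.1],"grip": 0},{"rot": [0,0,0],"translation": [0,-0.12,-0.14],"grip": -0.2},{"rot": [0,0,0],"translation": [0,-0.12,-0.18],"grip": -0.2},{"rot": [0,0,0],"translation": [0,-0.12,-0.19],"grip": -0.2},{"rot": [0,0,0],"translation": [0,-0.12,-0.19],"grip": -0.2},{"rot": [0,0,0],"translation": [0,-0.12,-0.19],"grip": -0.2}]'

```text
time_s: 7.75
tool_pos: [426.8, 67.5, 293.7]
tool_rot: [[-0.122, 0.993, -0.006], [0.993, 0.122, 0.001], [0.002, -0.006, -1.0]]
wrist_force: [-0.6, -0.4, -0.6]
finger_gap: 53.0
```

Run:
```python
from h import *
go(533,216,290,45)
im,d=shot('scene','s3');cv2.imwrite('pics/s3c.png',cv2.resize(im[140:290,270:410],None,fx=4,fy=4))
im,d=shot('top','t3');cv2.imwrite('pics/t3c.png',cv2.resize(im[170:270,180:300],None,fx=6,fy=6,interpolation=cv2.INTER_CUBIC))
```

```text
t [0.1344 0.1236 0.0032] rot [-0.0049 -0.0033 -0.663 ] now 7.75 [426.8  67.5 293.7] F [-0.6 -0.4 -0.6] gap 52.9560964187737 q [ 0.08 -0.33  1.53  0.    1.96 -0.04]
```

View pics/s3c.png

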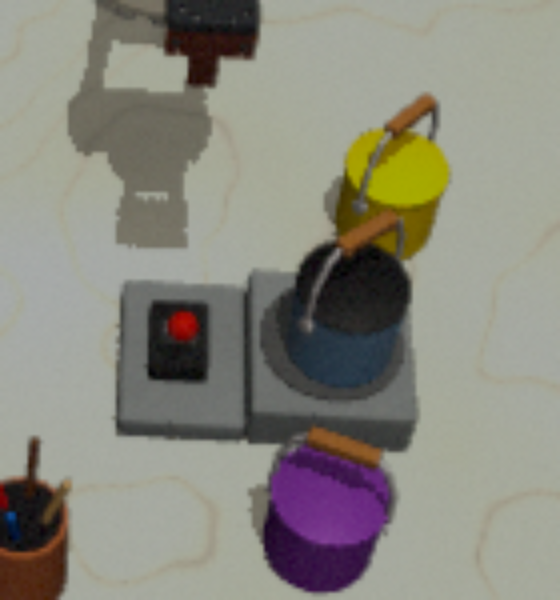

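View pics/t3c.png

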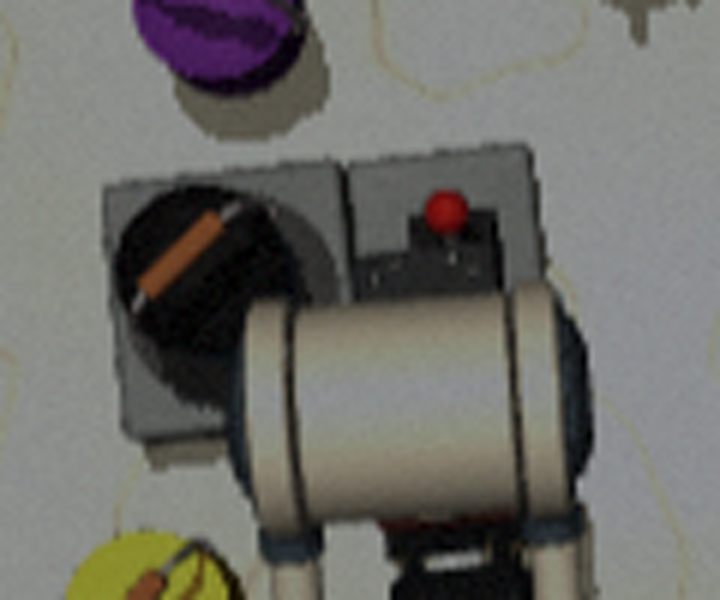

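Run:
```python
from h import *
T=lambda x,y:(180+(x+.5)/6-.5,170+(y+.5)/6-.5)
print(pz('top',*T(446,212),105),pz('scene',270+183.5/4-.5,140+325.5/4-.5,105))
for p in((147,288),(217,221),(181,255)):print(pz('top',*T(*p),219))
```

```text
[569.78883458  85.17059527 105.        ] [568.11222854  84.23010019 105.        ]
[515.86955659 234.0487304  219.        ]
[551.09849139 198.13466994 219.        ]
[533.20154533 216.62850936 219.        ]
```

The switch is at its stop: the ball moved about 55 mm, to (569,85). Next is the pot bar at (533,216.5), closing yaw 45°.

Call:
arm_command --commands '[{"rot": [-0.001,-0.001,-0.11],"translation": [0.022,0.02,0],"grip": -0.2},{"rot": [-0.002,-0.001,-0.22],"translation": [0.045,0.041,0],"grip": -0.2},{"rot": [-0.003,-0.002,-0.33],"translation": [0.067,0.062,0],"grip": -0.2},{"rot": [-0.004,-0.002,-0.44],"translation": [0.09,0.082,0],"grip": -0.2},{"rot": [-0.005,-0.003,-0.55],"translation": [0.112,0.103,0],"grip": -0.2},{"rot": [-0.005,-0.003,-0.663],"translation": [0.135,0.124,0.002],"grip": -0.2},{"rot": [-0.005,-0.003,-0.663],"translation": [0.135,0.124,0.003],"grip": -0.2},{"rot": [-0.005,-0.003,-0.663],"translation": [0.135,0.124,0.003],"grip": -0.2},{"rot": [-0.005,-0.003,-0.663],"translation": [0.135,0.124,0.003],"grip": -0.2},{"rot": [-0.005,-0.003,-0.663],"translation": [0.135,0.124,0.003],"grip": -0.2}]'

```text
time_s: 9.1
tool_pos: [533.1, 216.1, 291.0]
tool_rot: [[-0.706, 0.708, 0.001], [0.708, 0.706, 0.001], [-0.0, 0.001, -1.0]]
wrist_force: [0.3, 0.2, -0.5]
finger_gap: 52.6
```

Run:
```python
from h import *
go(533,216.5,211,44.5)
```

```text
t [0.0004 0.0002 0.08  ] rot [0.0011 0.0002 0.0075] now 9.1 [533.1 216.1 291. ] F [ 0.3  0.2 -0.5] gap 52.640539768876565 q [ 0.33  0.04  1.19  0.    1.91 -0.46]
```

Call:
arm_command --commands '[{"rot": [0,0,0.007],"translation": [0,0,0.015],"grip": -0.2},{"rot": [0,0,0.007],"translation": [0,0,0.03],"grip": -0.2},{"rot": [0,0,0.007],"translation": [0,0,0.045],"grip": -0.2},{"rot": [0,0,0.007],"translation": [0,0,0.06],"grip": -0.2},{"rot": [0,0,0.007],"translation": [0,0,0.072],"grip": -0.2},{"rot": [0,0,0.007],"translation": [0,0,0.08],"grip": -0.2},{"rot": [0,0,0.007],"translation": [0,0,0.08],"grip": -0.2},{"rot": [0,0,0.007],"translation": [0,0,0.08],"grip": -0.2},{"rot": [0,0,0.007],"translation": [0,0,0.08],"grip": -0.2},{"rot": [0,0,0.007],"translation": [0,0,0.08],"grip": -0.2}]'

```text
time_s: 10.35
tool_pos: [533.3, 216.2, 211.5]
tool_rot: [[-0.701, 0.713, 0.002], [0.713, 0.701, 0.001], [-0.001, 0.002, -1.0]]
wrist_force: [0.7, -0.1, -0.4]
finger_gap: 52.6
```

Run:
```python
from h import *
go(533,216.5,211,44.5)
im,d=shot('scene','s4');cv2.imwrite('pics/s4c.png',cv2.resize(im[130:280,300:420],None,fx=4,fy=4))
```

```text
t [0.0004 0.     0.0005] rot [0.0018 0.0006 0.0006] now 10.35 [533.3 216.2 211.5] F [ 0.7 -0.1 -0.4] gap 52.600325782861916 q [ 0.33  0.02  1.35  0.    1.77 -0.45]
```

View pics/s4c.png

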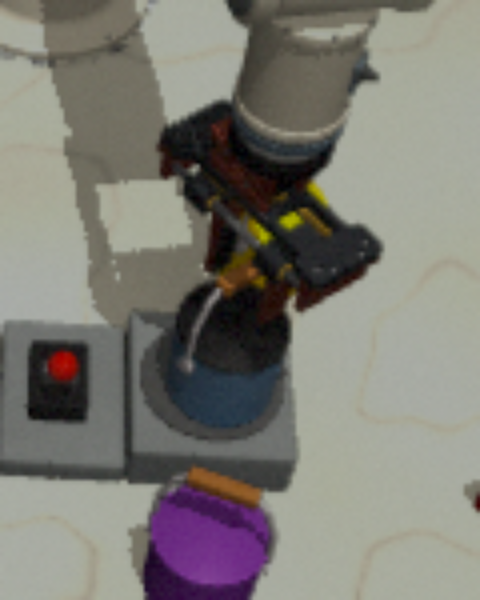

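The bar (crop 240,278) is between the fingers. I'll close on it.

Call:
arm_command --squeeze 35 --commands '[{"rot": [0,0,0],"translation": [0,0,0],"grip": 0.2},{"rot": [0,0,0],"translation": [0,0,0],"grip": 0.5},{"rot": [0,0,0],"translation": [0,0,0],"grip": 0.8},{"rot": [0,0,0],"translation": [0,0,0],"grip": 1},{"rot": [0,0,0],"translation": [0,0,0],"grip": 1},{"rot": [0,0,0],"translation": [0,0,0],"grip": 1},{"rot": [0,0,0],"translation": [0,0,0],"grip": 1},{"rot": [0,0,0],"translation": [0,0,0],"grip": 1},{"rot": [0,0,0],"translation": [0,0,0],"grip": 1},{"rot": [0,0,0],"translation": [0,0,0],"grip": 1}]'

```text
time_s: 11.65
tool_pos: [533.2, 216.1, 211.3]
tool_rot: [[-0.701, 0.713, 0.001], [0.713, 0.701, 0.001], [-0.0, 0.001, -1.0]]
wrist_force: [-2.4, -1.4, 0.8]
finger_gap: 13.6
```

Call:
arm_command --commands '[{"rot": [0,0,0],"translation": [0,0,-0.005],"grip": 1},{"rot": [0,0,0],"translation": [0,0,-0.012],"grip": 1},{"rot": [0,0,0],"translation": [0,0,-0.022],"grip": 1},{"rot": [0,0,0],"translation": [0,0,-0.034],"grip": 1},{"rot": [0,0,0],"translation": [0,0,-0.048],"grip": 1},{"rot": [0,0,0],"translation": [0,0,-0.062],"grip": 1},{"rot": [0,0,0],"translation": [0,0,-0.076],"grip": 1},{"rot": [0,0,0],"translation": [0,0,-0.085],"grip": 1},{"rot": [0,0,0],"translation": [0,0,-0.09],"grip": 1},{"rot": [0,0,0],"translation": [0,0,-0.09],"grip": 1}]'

```text
time_s: 12.9
tool_pos: [533.2, 216.1, 301.5]
tool_rot: [[-0.701, 0.713, 0.001], [0.713, 0.701, 0.001], [-0.0, 0.002, -1.0]]
wrist_force: [0.0, 0.5, -6.9]
finger_gap: 13.8
```

Run:
```python
from h import *
go(534,-183,300,3)
im,d=shot('scene','s5');cv2.imwrite('pics/s5c.png',cv2.resize(im[110:260,280:400],None,fx=4,fy=4))
```

```text
t [-0.2851 -0.2793  0.0012] rot [ 1.700e-03 -1.000e-04  7.248e-01] now 12.9 [533.2 216.1 301.5] F [ 0.   0.5 -6.9] gap 13.76011373124959 q [ 0.33  0.04  1.17  0.    1.93 -0.45]
```

View pics/s5c.png

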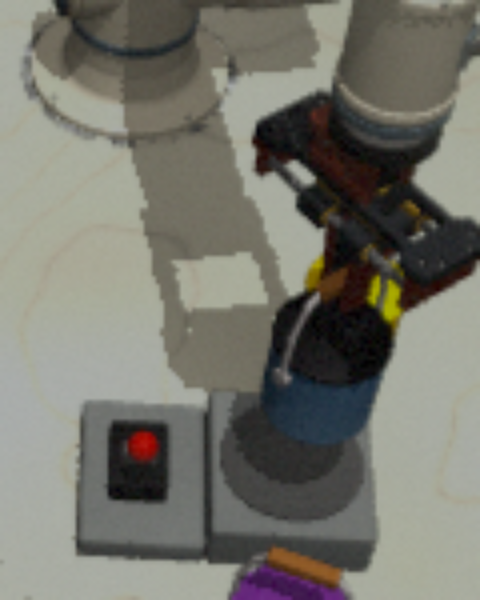

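The pot is lifted and upright (7 N). I'll carry it over the mat in two calls.

Call:
arm_command --commands '[{"rot": [0,0,0.01],"translation": [-0.005,-0.005,0],"grip": 1},{"rot": [0,0,0.03],"translation": [-0.015,-0.015,0],"grip": 1},{"rot": [0,0,0.07],"translation": [-0.03,-0.029,0],"grip": 1},{"rot": [0,0,0.11],"translation": [-0.047,-0.046,0],"grip": 1},{"rot": [0,0,0.16],"translation": [-0.064,-0.063,0],"grip": 1},{"rot": [0,0,0.2],"translation": [-0.081,-0.079,0],"grip": 1},{"rot": [0,0,0.25],"translation": [-0.098,-0.096,0],"grip": 1},{"rot": [0,0,0.29],"translation": [-0.115,-0.113,0],"grip": 1},{"rot": [0,0,0.33],"translation": [-0.132,-0.129,0],"grip": 1},{"rot": [0,0,0.36],"translation": [-0.145,-0.142,0],"grip": 1}]'

```text
time_s: 14.2
tool_pos: [533.2, 10.9, 301.1]
tool_rot: [[-0.402, 0.916, 0.001], [0.916, 0.402, 0.0], [-0.0, 0.001, -1.0]]
wrist_force: [-0.0, 0.7, -6.9]
finger_gap: 13.9
```

Run:
```python
from h import *
go(534,-183,300,3)
```

```text
t [-0.1779 -0.0771  0.0011] rot [1.000e-03 1.000e-04 3.608e-01] now 14.2 [533.2  10.9 301.1] F [-0.   0.7 -6.9] gap 13.897810785857638 q [-0.04 -0.07  1.28  0.    1.93 -0.46]
```

Call:
arm_command --commands '[{"rot": [0,0,0.02],"translation": [-0.01,-0.004,0],"grip": 1},{"rot": [0,0,0.06],"translation": [-0.028,-0.012,0],"grip": 1},{"rot": [0,0,0.1],"translation": [-0.05,-0.022,0],"grip": 1},{"rot": [0,0,0.15],"translation": [-0.073,-0.032,0],"grip": 1},{"rot": [0,0,0.2],"translation": [-0.096,-0.042,0],"grip": 1},{"rot": [0,0,0.24],"translation": [-0.119,-0.052,0],"grip": 1},{"rot": [0,0,0.29],"translation": [-0.142,-0.062,0],"grip": 1},{"rot": [0,0,0.33],"translation": [-0.161,-0.07,0],"grip": 1},{"rot": [0,0,0.35],"translation": [-0.173,-0.075,0],"grip": 1},{"rot": [0,0,0.36],"translation": [-0.178,-0.077,0],"grip": 1}]'

```text
time_s: 15.45
tool_pos: [534.1, -183.6, 300.9]
tool_rot: [[-0.052, 0.999, 0.001], [0.999, 0.052, 0.001], [0.001, 0.001, -1.0]]
wrist_force: [0.2, 1.0, -7.4]
finger_gap: 13.6
```

Run:
```python
from h import *
go(534,-183,162,3)
im,d=shot('scene','s6');cv2.imwrite('pics/s6c.png',cv2.resize(im[100:250,180:300],None,fx=4,fy=4))
im,d=shot('top','t6');cv2.imwrite('pics/t6c.png',cv2.resize(im[150:300,270:390],None,fx=4,fy=4))
```

```text
t [ 0.0005 -0.0002  0.1389] rot [ 0.0008 -0.0005 -0.0001] now 15.45 [ 534.1 -183.6  300.9] F [ 0.2  1.  -7.4] gap 13.628094834826475 q [-0.39  0.02  1.2   0.    1.93 -0.44]
```

View pics/s6c.png

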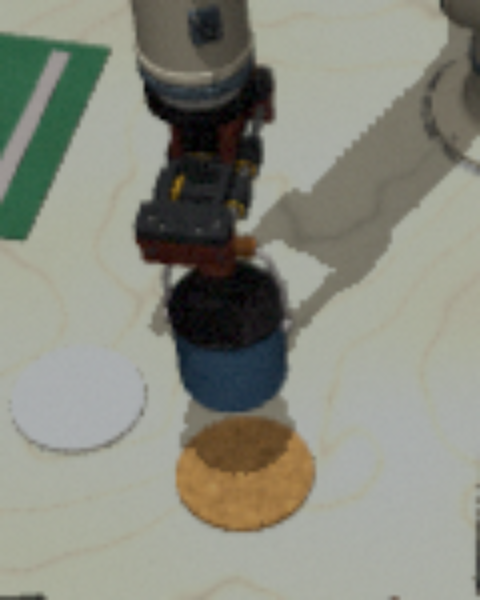

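View pics/t6c.png

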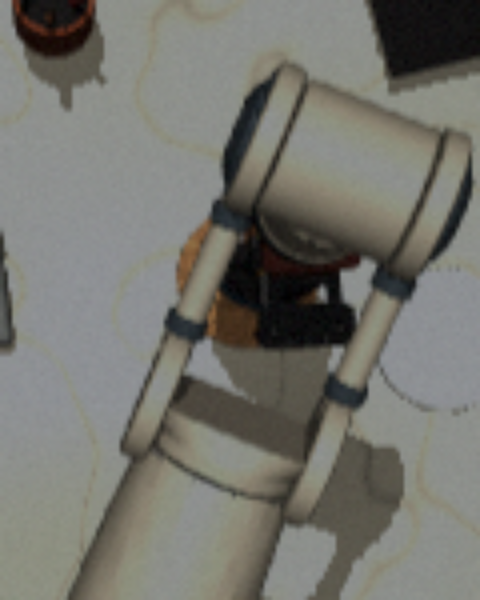

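The pot hangs upright over the cork mat. I'll lower it.

Call:
arm_command --commands '[{"rot": [0,0,0],"translation": [0,0,0.006],"grip": 1},{"rot": [0,0,0],"translation": [0,0,0.02],"grip": 1},{"rot": [0,0,0],"translation": [0,0,0.038],"grip": 1},{"rot": [0,0,0],"translation": [0,0,0.056],"grip": 1},{"rot": [0,0,0],"translation": [0,0,0.074],"grip": 1},{"rot": [0,0,0],"translation": [0,0,0.092],"grip": 1},{"rot": [0,0,0],"translation": [0,0,0.108],"grip": 1},{"rot": [0,0,0],"translation": [0,0,0.12],"grip": 1},{"rot": [0,0,0],"translation": [0,0,0.128],"grip": 1},{"rot": [0,0,0],"translation": [0,0,0.131],"grip": 1}]'

```text
time_s: 16.8
tool_pos: [534.2, -183.2, 169.6]
tool_rot: [[-0.053, 0.999, 0.001], [0.999, 0.053, 0.0], [0.0, 0.001, -1.0]]
wrist_force: [0.3, -0.2, -8.1]
finger_gap: 13.7
```

Run:
```python
from h import *
go(534,-183,160.3,3)
im,d=shot('scene','s7');cv2.imwrite('pics/s7c.png',cv2.resize(im[120:270,180:300],None,fx=4,fy=4))
```

```text
t [ 0.0002 -0.0002  0.0093] rot [ 0.0006 -0.0004  0.0005] now 16.8 [ 534.2 -183.2  169.6] F [ 0.3 -0.2 -8.1] gap 13.656351221850585 q [-0.39 -0.01  1.46  0.    1.69 -0.44]
```

View pics/s7c.png

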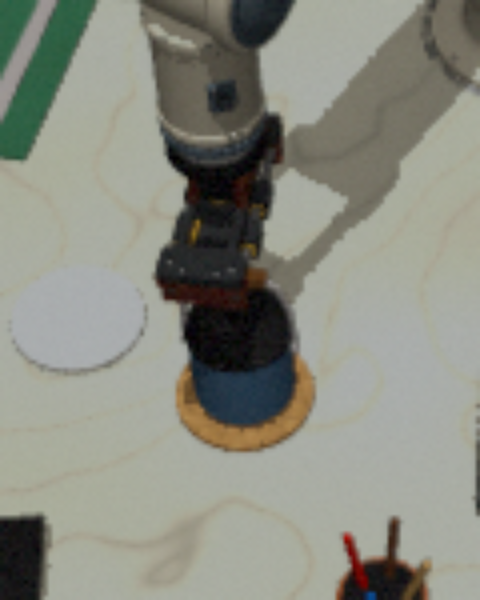

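The pot is centred over the mat, about 9 mm up. I'll lower it the rest of the way slowly.

Call:
arm_command --commands '[{"rot": [0,0,0],"translation": [0,0,0.002],"grip": 1},{"rot": [0,0,0],"translation": [0,0,0.004],"grip": 1},{"rot": [0,0,0],"translation": [0,0,0.006],"grip": 1},{"rot": [0,0,0],"translation": [0,0,0.007],"grip": 1},{"rot": [0,0,0],"translation": [0,0,0.008],"grip": 1},{"rot": [0,0,0],"translation": [0,0,0.009],"grip": 1},{"rot": [0,0,0],"translation": [0,0,0.009],"grip": 1},{"rot": [0,0,0],"translation": [0,0,0.009],"grip": 1},{"rot": [0,0,0],"translation": [0,0,0.009],"grip": 1},{"rot": [0,0,0],"translation": [0,0,0.009],"grip": 1}]'

```text
time_s: 18.1
tool_pos: [534.3, -183.2, 160.6]
tool_rot: [[-0.053, 0.999, 0.001], [0.999, 0.053, 0.0], [0.0, 0.001, -1.0]]
wrist_force: [0.1, 0.0, -8.2]
finger_gap: 13.8
```

Still carrying the weight, so not yet down.

Call:
arm_command --commands '[{"rot": [0,0,0],"translation": [0,0,0.0005],"grip": 1},{"rot": [0,0,0],"translation": [0,0,0.001],"grip": 1},{"rot": [0,0,0],"translation": [0,0,0.0015],"grip": 1},{"rot": [0,0,0],"translation": [0,0,0.0015],"grip": 1},{"rot": [0,0,0],"translation": [0,0,0.0015],"grip": 1},{"rot": [0,0,0],"translation": [0,0,0.0015],"grip": 1},{"rot": [0,0,0],"translation": [0,0,0.0015],"grip": 1},{"rot": [0,0,0],"translation": [0,0,0.0015],"grip": 1},{"rot": [0,0,0],"translation": [0,0,0.0015],"grip": 1},{"rot": [0,0,0],"translation": [0,0,0.0015],"grip": 1}]'

```text
time_s: 19.35
tool_pos: [534.5, -183.3, 160.3]
tool_rot: [[-0.053, 0.999, 0.002], [0.999, 0.053, -0.0], [-0.0, 0.002, -1.0]]
wrist_force: [-3.3, -0.2, 5.4]
finger_gap: 13.6
```

Contact: the vertical force went from -8.2 to +5.4 N. I'll release.

Call:
arm_command --commands '[{"rot": [0,0,0],"translation": [0,0,-0.0005],"grip": 1},{"rot": [0,0,0],"translation": [0,0,-0.0005],"grip": 0.7},{"rot": [0,0,0],"translation": [0,0,-0.0005],"grip": 0.5},{"rot": [0,0,0],"translation": [0,0,-0.0005],"grip": 0.2},{"rot": [0,0,0],"translation": [0,0,-0.0005],"grip": -0.1},{"rot": [0,0,0],"translation": [0,0,-0.0005],"grip": -0.1},{"rot": [0,0,0],"translation": [0,0,-0.0005],"grip": -0.1},{"rot": [0,0,0],"translation": [0,0,-0.0005],"grip": -0.1},{"rot": [0,0,0],"translation": [0,0,-0.0005],"grip": -0.1},{"rot": [0,0,0],"translation": [0,0,-0.0005],"grip": -0.1}]'

```text
time_s: 20.6
tool_pos: [534.5, -183.3, 160.8]
tool_rot: [[-0.053, 0.999, 0.002], [0.999, 0.053, -0.0], [-0.0, 0.002, -1.0]]
wrist_force: [0.7, 0.2, -0.2]
finger_gap: 48.2
```

Call:
arm_command --commands '[{"rot": [0,0,0],"translation": [0,0,-0.01],"grip": -0.1},{"rot": [0,0,0],"translation": [0,0,-0.02],"grip": -0.1},{"rot": [0,0,0],"translation": [0,0,-0.04],"grip": -0.1},{"rot": [0,0,0],"translation": [0,0,-0.06],"grip": -0.1},{"rot": [0,0,0],"translation": [0,0,-0.09],"grip": -0.1},{"rot": [0,0,0],"translation": [0,-0.03,-0.11],"grip": -0.1},{"rot": [0,0,0],"translation": [0,-0.06,-0.13],"grip": -0.1},{"rot": [0,0,0],"translation": [0,-0.09,-0.13],"grip": -0.1},{"rot": [0,0,0],"translation": [0,-0.12,-0.13],"grip": -0.1},{"rot": [0,0,0],"translation": [0,-0.12,-0.13],"grip": -0.1}]'

```text
time_s: 21.85
tool_pos: [413.6, -189.8, 292.9]
tool_rot: [[-0.051, 0.999, 0.005], [0.999, 0.051, -0.002], [-0.002, 0.005, -1.0]]
wrist_force: [1.2, 0.1, 0.3]
finger_gap: 48.4
```

Run:
```python
from h import *
go(534,-183,160.3,3)
im,d=shot('scene','s8');cv2.imwrite('pics/s8c.png',cv2.resize(im[130:300,120:370],None,fx=3.2,fy=3.2))
im,d=shot('top','t8');cv2.imwrite('pics/t8c.png',cv2.resize(im[130:280,190:440],None,fx=3.2,fy=3.2))
```

```text
t [0.001  0.1199 0.1332] rot [ 0.0052  0.0025 -0.0009] now 21.85 [ 413.6 -189.8  292.9] F [1.2 0.1 0.3] gap 48.41030860059229 q [-0.51 -0.28  1.49  0.    1.93 -0.56]
```

View pics/s8c.png

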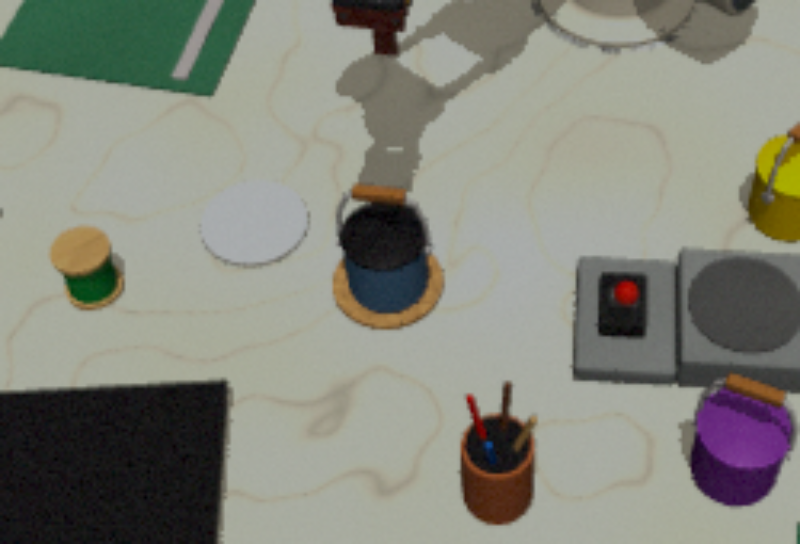

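View pics/t8c.png

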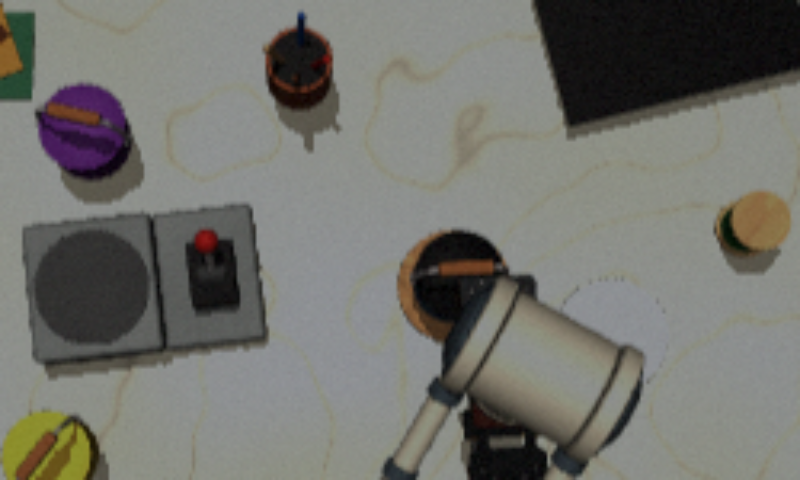

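The pot stands upright and centred on the cork mat (scene crop 388,255). The lever is still over at off (625,292), the bystanders are untouched and the gripper is clear. I'll check the position, then hand in.

Run:
```python
from h import *
print(pz('top',190+467.5/3.2-.5,130+269/3.2-.5,167),pz('scene',120+379/3.2-.5,130+194/3.2-.5,166))
manip.job_done()
```

```text
[ 534.98589561 -181.71462712  167.        ] [ 536.63154602 -181.01730767  166.        ]
the job is handed in; nothing more can be done
```

The switch is off and the blue glue pot is standing on the cork mat. I handed the job in at about 22 s, and the hand-in gives no verdict.

- **Switch:** I pushed the red-tipped lever to its end stop before touching the pot. The force rose to 7 N there, and the ball had moved about 55 mm, which fits past 0.85 rad. It was still over in the last pictures.
- **Pot:** I lifted it by the bar, carried it upright and lowered it until the wrist force showed contact with the mat. Then I let go and drew clear. Both cameras put its handle centre within about 3 mm of the mat's measured centre, (532–536, -183) mm, and it looked upright.
- **Other things:** The jar and spool looked undisturbed in the last pictures. The swatch box was outside the last close-ups, but the arm never went near it.

None of the checks disagreed. I judged the pot's upright stance by eye rather than measuring it.

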